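# Dispense one dose with a two-stop bottle-top dispenser

### The arm

A 6-joint arm with a two-finger parallel gripper is mounted at the origin on a cart in front of the work surface, level with it; the furniture and walls round the work are solid. World frame = base frame: x ahead of the robot, y to its left, z up, the work surface at z = 0. Lengths are in m, angles in degrees, forces in N, time in s.
With the tool pointing down it reaches from about 0.4 to 0.825 m from the base axis. Payload 7 kg.
Tool frame: the origin (TCP) lies midway between the tips of the shut fingers; the grasp point (between the pads) lies 19 mm behind it (ctrl.hold_point_z is the distance from the TCP to the grasp point, in m); z points along the fingers, y is the line along which they close (so a half turn about z gives the same grasp; the last joint's range is limited). The gripper opens to 88 mm and grips with 3 to 60 N. Pads are 19 mm wide; open, the fingers measure 130 mm over their backs; the gripper's body (78 mm by 193 mm) begins 47 mm behind the grasp point.
Start: joints at [91.622, 20.546, 0.682, 0, -70.136, -16.507], TCP at [0.173, 0.652, 0.227] pointing down, gripper open.
Joint ranges: [-176.03, 176.03], [-82.01, 121.73], [-58.28, 71.71], [-173.87, 95.51], [-174.79, -0.11], [-173.66, 173.66]. Speed limits (degrees/s): [136.94, 136.94, 172.46, 180, 180, 180].

### API

Orientations are given as [roll, pitch, yaw] about the fixed x, y, z axes, in that order (R = Rz(yaw) Ry(pitch) Rx(roll)).
In Python, from plant import ctrl gives the robot as it stands.
- The arm moves only by the tool apply_moves, never from a script. Its argument "deltas" is a list of rows, each an object with "fingers": the finger opening in mm, from 0 to 87.6; "delta_pos": the shift along the tool's x, y, z in mm, a list of three; "angular": the turn, a rotation vector about the tool's x, y, z in degrees, a list of three. A call has 1 to 10 rows; each row is the pose to reach, as a shift and turn from the pose commanded when the call began, along the tool's axes at that moment; what a row does not reach only later rows make up. A row lasts 1/10 s, in which the tool goes at most 50 mm and 8.59 degrees, less where a joint would pass 70% of its speed; a pose out of reach is approached as far as the arm can. A call with a gripper value outside its range is refused whole. The fingers move at their own pace and stop on an object; the grip force is fixed at half the most. Time passes only in rows, so rows that repeat a pose let the fingers close. It gives the time, the measured TCP pose, the force, the opening and the grip force at its end, in the units of the state.
- ctrl.get_obs(): the state, without advancing time (a new reading comes with each control period).
- ctrl.snapshot(name): name is "side" or "top"; returns the picture (420x560x3 uint8, red, green, blue); there is no depth.
- ctrl.camera_params(name): a dict with "fx", "fy", "cx", "cy" (pixels), "cam_to_world" (4x4, takes a point from camera to world coordinates). Camera axes: x right, y up, looking along -z (the intrinsics and any distortion apply to the point x, -y, -z); pixel columns grow to the right and rows downward; lengths in m; the calibration is good to about 2 mm. A picture is of the moment at which its call begins. camera_params takes no time and is no camera call.
- ctrl.close_job(): hands the job in; it is judged then, once.
The state is a dict: "clock": time; "joint_pos": joint angles; "qvel": joint speeds; "tau": joint torques, N m; "tool_pos": TCP position; "orientation": TCP orientation; "force": force on the tool from outside, world axes, zero at the start; "moment": the same for the moment, N m; "opening": finger opening in m; "gripper_force": force on a finger pad.
Only numpy, scipy, OpenCV 4.12 (cv2) and the standard library are available. Lean on these libraries where they do the work, as an engineer would, in place of code of your own. Each camera call takes 0.05 s, during which the arm holds its last target. There are 200 camera calls.

### The job

Swing the dispenser's spout round until its tip is over the mouth of the shorter of the two beakers in front of it. Then press the plunger down to its first stop and keep it resting there for a good second, press on to the second stop, hold it fully down for a good second, and let it come all the way up again. Feel for the stops and do not force the plunger, do not tip or shift the two beakers, and leave the spout over the short one.

Things in the scene. Friction and masses are not known exactly. Their poses are not given: they have to be found in the camera images.
- dispenser: Bottle-top dispenser, fixed: round grey foot 116 mm across, amber bottle 70 mm across, white ribbed collar, white column (29 mm across, grey ring 33 mm) up to 222 mm above the bench; the plunger on top. Origin: on the common vertical axis of bottle, column and plunger, at bench height; z up; the spout points along -x of this body when its joint reads 0.
- head_top (a point): Centre of the top of the fixed white column, on the plunger's axis, 222 mm above the bench. Above it stands the plunger: a thin steel rod with a round, flat-topped grey cap, 36 mm across, 10 mm thick. The cap's top at rest is 254 to 264 mm above the bench (32 to 42 mm above this point), depending on the volume set, which is not measured.
- spout (a joint): Swivel of the spout about the dispenser's vertical axis, rad, -1.3 to 1.3; 0: along the dispenser's -x; grows counter-clockwise seen from above. Light friction (about 0.07 N m); it stays where it is left.
- spout_tip (a point): Lower end of the spout, 105 mm from the dispenser's axis, 126 mm above the bench. The spout is a white tube 10 mm thick: level, 178 mm above the bench, out from the column, then straight down to this tip.
- spout_post (a point): Grip post of the spout: upright grey round post, 14 mm across, straight above the spout's tip, 105 mm from the dispenser's axis; free from 185 mm to 222 mm above the bench. This point: on its centre line, 205 mm above the bench.
- plunger (a joint): Soft travel of the plunger, straight down, m: 0 fully up, 0.014 at the first stop (and beyond it). Soft spring: about 2 N at first, 5 N at the first stop. There it does not yield until about 12 N. Let go, it springs back up by itself.
- second_stage (a joint): Stiff travel of the plunger beyond the first stop, m: 0 until about 12 N push, 0.006 at the second stop, 17 N, which is hard (20 mm below rest in all). More than 30 N on the dispenser while the plunger is pressed damages it. Springs back when let go.
- short_beaker: The shorter glass beaker, loose and empty, 52 mm across and 60 mm tall, opening 44 mm across; origin at the centre of its underside, z up. It stands in front of the dispenser to one side, about 105 mm (98 to 114) from the dispenser's axis.
- tall_beaker: The taller glass beaker, loose and empty, 58 mm across and 95 mm tall, in front of the dispenser to the other side, also about 105 mm from its axis; origin at the centre of its underside, z up.
Things that resemble listed ones, but are neither listed nor needed, are in the scene too. What is shaped like the short_beaker but yellow is not meant.

How it is judged (in metres and radians):
On the way, in this order (a step that is already met when the one before it is completed fails the run):
1. the spout's tip is over the mouth of the short beaker (within 18 mm of its centre), the plunger not yet pressed (horizontal distance between spout_tip and short_beaker below 0.018 m and value of joint plunger below 0.002 m), for 0.2 s.
2. the plunger rests at its first stop for 0.8 s (within 1.5 mm of it, and not more than 1.5 mm into the second stage), the spout still over the short beaker (horizontal distance between spout_tip and short_beaker below 0.018 m and value of joint plunger above 0.0125 m and value of joint second_stage below 0.0015 m), for 0.8 s.
3. the plunger is held at its second stop for 0.5 s (within 1.2 mm), the spout still over the short beaker (horizontal distance between spout_tip and short_beaker below 0.018 m and value of joint second_stage above 0.0048 m), for 0.5 s.
At the end, for the whole second after the job is handed in: The plunger is fully up again (within 1.5 mm), the spout's tip is still within 18 mm (horizontally) of the centre of the short beaker, and both beakers stand upright, at rest (horizontal distance between spout_tip and short_beaker below 0.018 m and value of joint plunger below 0.0015 m and value of joint second_stage below 0.001 m and angle between each of short_beaker, tall_beaker's own z axis and vertical below 0.1 rad and linear speed of short_beaker below 0.02 m/s); the robot touches nothing.
It fails at once if more than 30 N on the dispenser while its plunger is pressed (value of joint plunger above 0.002 m and contact force between dispenser and anything else above 30 N).
It fails at once if the short beaker shifted by more than 15 mm (distance of short_beaker from where it was at the start of the episode above 0.015 m).
It fails at once if the tall beaker shifted by more than 15 mm (distance of tall_beaker from where it was at the start of the episode above 0.015 m).
It also fails if it takes over 58 s, if anything falls off the work surface, if the arm or the gripper's body presses on something with over 40 N, if the wrist force passes 120 N, or if a joint passes its speed limit or range.

## Working session

There is one attempt and no reset: what is moved stays moved. The work goes in short steps, Python scripts to look and compute and a tool call to move; the robot and the scene stay as the last step left them, time stands still between calls to the robot, and variables do not carry over. Pictures are saved under pics/ and viewed, at most 10 in all, crops included, and the job is handed in when it is done.

Besides the shell and the picture viewer there is one more tool, called as a command line: name --argument value ..., lists and objects as JSON in quotes. apply_moves: Moves the arm, as the interface text tells. Its arguments: {"type":"object","properties":{"deltas":{"type":"array"}},"required":["deltas"]}

```bash
mkdir -p pics; ls; python3 - <<'E'
from plant import ctrl
import cv2
for n in("top","side"):
    cv2.imwrite(f"pics/{n}0.png",ctrl.snapshot(n)[:,:,::-1]); print({k:(v.tolist() if hasattr(v,'tolist') else v) for k,v in ctrl.camera_params(n).items()})
print(ctrl.get_obs())
E
```

```text
pics
{'fx': 435.9241726655594, 'fy': 435.9241726655594, 'cx': 281.2793625483356, 'cy': 208.12839231802238, 'cam_to_world': [[-0.017381479585249972, 0.9948628159856209, -0.09972894031618122, 0.4309450597649684], [-0.999839302943084, -0.016856914782053985, 0.0061002224810891, 0.030576353327668327], [0.0043877622674607045, 0.09981894506150356, 0.9949959425792111, 1.057166908715944], [0.0, 0.0, 0.0, 1.0]]}
{'fx': 440.2438181154114, 'fy': 440.2438181154114, 'cx': 276.18449139967447, 'cy': 204.99988016880104, 'cam_to_world': [[-0.9996920117803227, -0.011840612894119569, -0.02181012308316676, 0.5017187421678442], [-0.016301723173442934, -0.3493301655278915, 0.9368578810437751, 0.9082642622909826], [-0.018711905413070804, 0.9369248824417822, 0.34902955355852716, 0.4829601083417522], [0.0, 0.0, 0.0, 1.0]]}
{'clock': 0.1, 'joint_pos': array([ 9.16211789e+01,  2.05863897e+01,  6.41587480e-01, -1.54858536e-02,
       -7.01366346e+01, -1.65056303e+01]), 'qvel': array([ 0.12707803, -0.06976924,  0.19080437, -0.0134565 ,  0.0375364 ,
        0.06467842]), 'tau': array([-1.37276671e-03, -5.84160662e+01,  2.93748003e+01,  7.01555461e+00,
        1.01865854e-02, -4.28666544e-05]), 'tool_pos': array([0.17332921, 0.65193784, 0.22575357]), 'orientation': array([ 1.79917783e+02, -9.17999351e-03, -1.48897169e+01]), 'force': array([ 0.14346118, -0.27184997,  0.34451306]), 'moment': array([-0.01627916, -0.01163188,  0.01804229]), 'gripper_force': 0.0, 'opening': 0.08775195010314843}
```

View pics/top0.png

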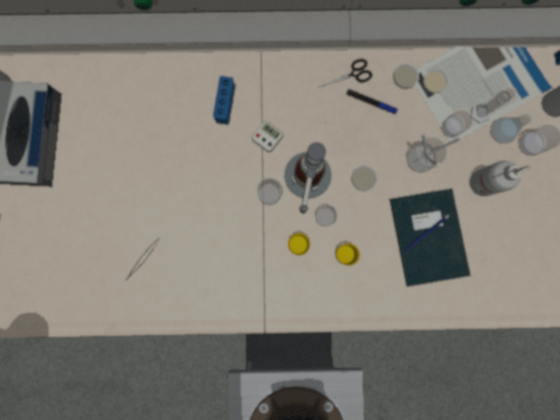

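View pics/side0.png

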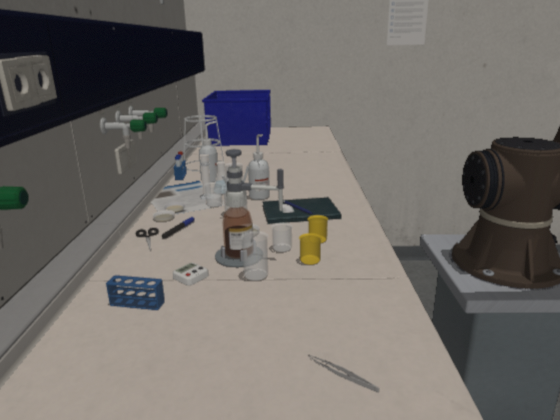

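The top view shows the dispenser near (308,175), the spout post at (304,209), glass beakers at (269,191) and (325,215), and yellow decoys at (298,244) and (346,254). The side view shows the cap at (234,154), the post at (281,180), and beakers at (256,258) and (282,238). I'll zoom in on both.

```bash
python3 - <<'E'
import cv2,numpy as np
a=cv2.imread("pics/top0.png")[130:270,240:380]; b=cv2.imread("pics/side0.png")[140:290,200:340]
f=lambda i:cv2.convertScaleAbs(cv2.resize(i,(400,560 if i is a else 560),interpolation=cv2.INTER_CUBIC),alpha=1.5)
a=cv2.resize(a,(400,400),interpolation=cv2.INTER_CUBIC);b=cv2.resize(b,(400,400*150//140),interpolation=cv2.INTER_CUBIC)[:400]
cv2.imwrite("pics/z0.png",cv2.convertScaleAbs(np.hstack([a,b]),alpha=1.3))
E
```

```text
(no output)
```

View pics/z0.png

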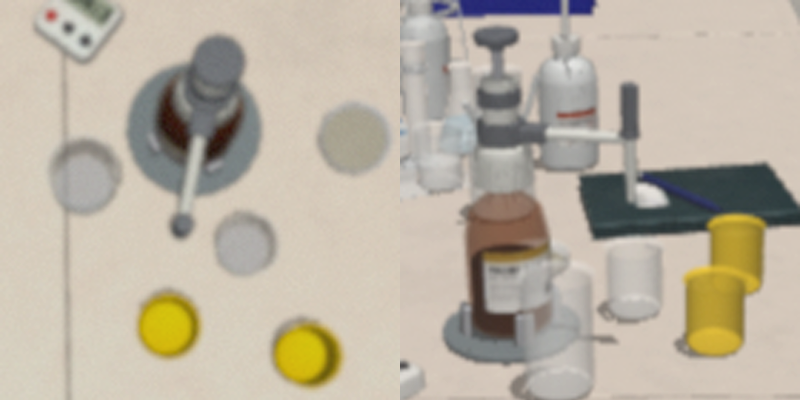

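The crop puts the short beaker (245,243 → full 325,215) right of the spout in the top view, the tall one at (270,191), the post top at (303,209), the cap at (317,151) and the foot centre at (308,175).

```bash
cat >h.py <<'E'
from plant import ctrl
import numpy as np
def ray(n,u,v):
    p=ctrl.camera_params(n);T=np.array(p["cam_to_world"])
    d=T[:3,:3]@[(u-p["cx"])/p["fx"],-(v-p["cy"])/p["fy"],-1];return T[:3,3],d
def pl(n,u,v,z):
    o,d=ray(n,u,v);return (o+d*(z-o[2])/d[2]).round(4)
def tri(a,b):
    (o,d),(q,e)=ray("top",*a),ray("side",*b)
    s=np.linalg.lstsq(np.c_[d,-e],q-o,rcond=None)[0];x,y=o+s[0]*d,q+s[1]*e
    return ((x+y)/2).round(4),np.linalg.norm(x-y).round(4)
E
python3 - <<'E'
from h import *
print("foot",pl("top",307.9,174.8,.005),"cap",tri((316.6,151),(233.6,151.9)),pl("top",316.6,151,.259))
print("post",tri((303.3,208.8),(280.2,169.8)),pl("top",303.3,208.8,.222))
print("short",pl("top",325.4,215,.06),pl("top",325.4,215,.03),"side base",pl("side",281.6,248.5,0),pl("side",282.3,226.8,.06))
print("tall",pl("top",270.1,191.3,.095),pl("top",270.1,191.3,.04),"side base",pl("side",255.3,274.8,0))
E
```

```text
foot [ 0.6172 -0.0424  0.005 ] cap (array([ 0.6167, -0.0424,  0.2554]), np.float64(0.0022)) [ 0.6169 -0.0421  0.259 ]
post (array([ 0.5129, -0.017 ,  0.2199]), np.float64(0.0001)) [ 0.5126 -0.0169  0.222 ]
short [ 0.5133 -0.0766  0.06  ] [ 0.5158 -0.0798  0.03  ] side base [ 0.5134 -0.0783  0.    ] [ 0.5108 -0.0749  0.06  ]
tall [0.5655 0.0489 0.095 ] [0.5731 0.05   0.04  ] side base [0.5709 0.0519 0.    ]
```

apply_moves --deltas '[{"fingers": 40,"delta_pos": [0,0,-50],"angular": [0,0,0]},{"fingers": 40,"delta_pos": [0,0,-100],"angular": [0,0,0]},{"fingers": 40,"delta_pos": [30,33,-100],"angular": [0,0,-3]},{"fingers": 40,"delta_pos": [60,67,-100],"angular": [0,0,-6]},{"fingers": 40,"delta_pos": [90,100,-100],"angular": [0,0,-9]},{"fingers": 40,"delta_pos": [120,134,-100],"angular": [0,0,-12]},{"fingers": 40,"delta_pos": [150,167,-100],"angular": [0,0,-15]},{"fingers": 40,"delta_pos": [180,201,-100],"angular": [0,0,-15]},{"fingers": 40,"delta_pos": [210,234,-100],"angular": [0,0,-15]},{"fingers": 40,"delta_pos": [240,268,-100],"angular": [0,0,-15]}]'

```text
clock: 1.1
tool_pos: [0.3368, 0.3298, 0.3264]
orientation: [-180.0, 0.0, 0.1]
force: [0.8, 0.8, -0.0]
opening: 0.0402
gripper_force: 0.0
```

apply_moves --deltas '[{"fingers": 40,"delta_pos": [20,39,0],"angular": [0,0,0]},{"fingers": 40,"delta_pos": [40,78,0],"angular": [0,0,0]},{"fingers": 40,"delta_pos": [60,117,0],"angular": [0,0,0]},{"fingers": 40,"delta_pos": [80,156,0],"angular": [0,0,0]},{"fingers": 40,"delta_pos": [100,195,0],"angular": [0,0,0]},{"fingers": 40,"delta_pos": [120,234,0],"angular": [0,0,0]},{"fingers": 40,"delta_pos": [140,273,0],"angular": [0,0,0]},{"fingers": 40,"delta_pos": [160,312,0],"angular": [0,0,0]},{"fingers": 40,"delta_pos": [177,348,0],"angular": [0,0,0]},{"fingers": 40,"delta_pos": [177,348,0],"angular": [0,0,0]}]'

```text
clock: 2.1
tool_pos: [0.5151, -0.0195, 0.3255]
orientation: [179.9, 0.1, -0.1]
force: [-1.1, -0.8, 0.5]
opening: 0.04
gripper_force: 0.0
```

apply_moves --deltas '[{"fingers": 40,"delta_pos": [-1,-2,25],"angular": [0,0,0]},{"fingers": 40,"delta_pos": [-1,-2,50],"angular": [0,0,0]},{"fingers": 40,"delta_pos": [-1,-2,75],"angular": [0,0,0]},{"fingers": 40,"delta_pos": [-1,-2,95],"angular": [0,0,0]},{"fingers": 40,"delta_pos": [-1,-2,110],"angular": [0,0,0]},{"fingers": 40,"delta_pos": [-1,-2,122],"angular": [0,0,0]},{"fingers": 40,"delta_pos": [-1,-2,131],"angular": [0,0,0]},{"fingers": 20,"delta_pos": [-1,-2,131],"angular": [0,0,0]},{"fingers": 20,"delta_pos": [-1,-2,131],"angular": [0,0,0]},{"fingers": 20,"delta_pos": [-1,-2,131],"angular": [0,0,0]}]'

```text
clock: 3.1
tool_pos: [0.5137, -0.0139, 0.1964]
orientation: [-180.0, -0.1, 0.1]
force: [0.1, 0.3, 0.4]
opening: 0.023
gripper_force: 0.0
```

```bash
python3 - <<'E'
from plant import ctrl
import cv2,numpy as np
a,b=[ctrl.snapshot(n)[:,:,::-1] for n in("top","side")]
f=lambda i:cv2.resize(i,(400,400),interpolation=cv2.INTER_CUBIC)
cv2.imwrite("pics/z1.png",cv2.convertScaleAbs(np.hstack([f(a[130:270,240:380]),f(b[100:260,200:360])]),alpha=1.3))
E
```

```text
(no output)
```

View pics/z1.png

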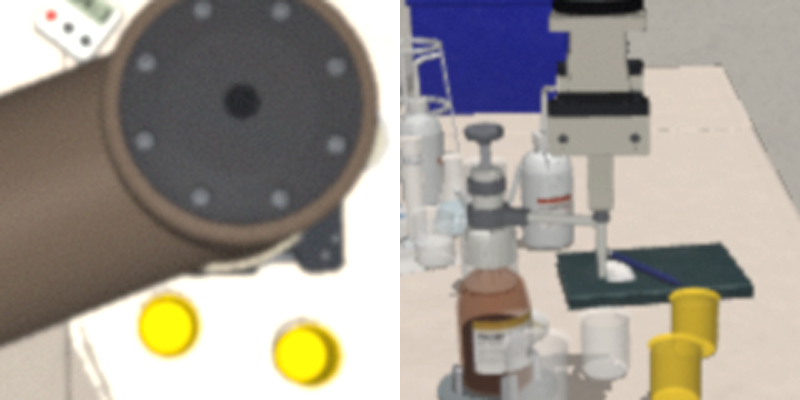

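The side view shows the fingers enclosing the post, with the beakers clear. Next I'll swing the spout.

apply_moves --deltas '[{"fingers": 20,"delta_pos": [-1,10,0],"angular": [0,0,0]},{"fingers": 20,"delta_pos": [-1,20,0],"angular": [0,0,0]},{"fingers": 20,"delta_pos": [-1,30,0],"angular": [0,0,0]},{"fingers": 20,"delta_pos": [0,38,0],"angular": [0,0,0]},{"fingers": 20,"delta_pos": [0,46,0],"angular": [0,0,0]},{"fingers": 20,"delta_pos": [1,53,0],"angular": [0,0,0]},{"fingers": 20,"delta_pos": [2,59,0],"angular": [0,0,0]},{"fingers": 20,"delta_pos": [3,63,0],"angular": [0,0,0]},{"fingers": 20,"delta_pos": [3,65,0],"angular": [0,0,0]},{"fingers": 20,"delta_pos": [3,65,0],"angular": [0,0,0]}]'

```text
clock: 4.2
tool_pos: [0.5164, -0.0792, 0.1955]
orientation: [180.0, 0.0, 0.1]
force: [0.1, 0.5, 0.3]
opening: 0.0199
gripper_force: 0.0
```

apply_moves --deltas '[{"fingers": 36,"delta_pos": [0,0,0],"angular": [0,0,0]},{"fingers": 36,"delta_pos": [0,0,0],"angular": [0,0,0]},{"fingers": 36,"delta_pos": [0,0,-15],"angular": [0,0,0]},{"fingers": 36,"delta_pos": [0,0,-40],"angular": [0,0,0]},{"fingers": 36,"delta_pos": [0,0,-80],"angular": [0,0,0]},{"fingers": 0,"delta_pos": [0,0,-120],"angular": [0,0,0]},{"fingers": 0,"delta_pos": [0,0,-120],"angular": [0,0,0]},{"fingers": 0,"delta_pos": [35,-12,-120],"angular": [0,0,0]},{"fingers": 0,"delta_pos": [70,-25,-120],"angular": [0,0,0]},{"fingers": 0,"delta_pos": [100,-37,-120],"angular": [0,0,0]}]'

```text
clock: 5.2
tool_pos: [0.6175, -0.0411, 0.3156]
orientation: [-180.0, -0.0, 0.1]
force: [0.4, -0.3, 0.4]
opening: 0.0027
gripper_force: 0.0
```

```bash
python3 - <<'E'
from plant import ctrl
import cv2,numpy as np
a,b=[ctrl.snapshot(n)[:,:,::-1] for n in("top","side")]
f=lambda i:cv2.resize(i,(400,400),interpolation=cv2.INTER_CUBIC)
cv2.imwrite("pics/z2.png",cv2.convertScaleAbs(np.hstack([f(a[130:270,240:380]),f(b[120:260,200:340])]),alpha=1.3))
print(ctrl.get_obs()["tool_pos"],ctrl.get_obs()["opening"])
E
```

```text
[ 0.61870484 -0.0402553   0.31334923] 0.0009569666952031156
```

View pics/z2.png

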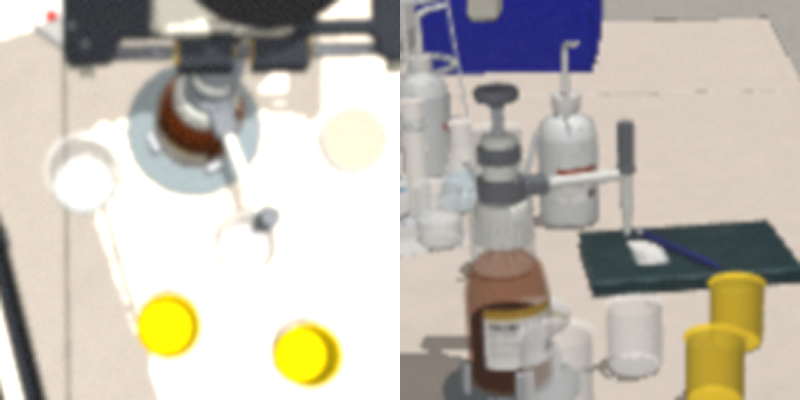

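```bash
python3 - <<'E'
from h import *
print(tri((332.8,206.7),(278.8,163.8)),pl("top",332.8,206.7,.222),pl("side",278.8,163.8,.222))
p=ctrl.camera_params("side");T=np.linalg.inv(np.array(p["cam_to_world"]))
for w in([.6187,-.0403,.3133],[.617,-.0423,.2554]):
    c=T@[*w,1];print(p["cx"]+p["fx"]*c[0]/-c[2],p["cy"]-p["fy"]*c[1]/-c[2])
b=ctrl.snapshot("side")[:,:,::-1]
import cv2
cv2.imwrite("pics/z3.png",cv2.resize(b[80:180,180:320],(784,560),interpolation=cv2.INTER_CUBIC))
E
```

```text
(array([ 0.5164, -0.0744,  0.218 ]), np.float64(0.0005)) [ 0.5157 -0.0739  0.222 ] [ 0.5165 -0.0595  0.222 ]
230.64842215575408 125.78405229394431
232.9552686054954 151.8125049595737
```

View pics/z3.png

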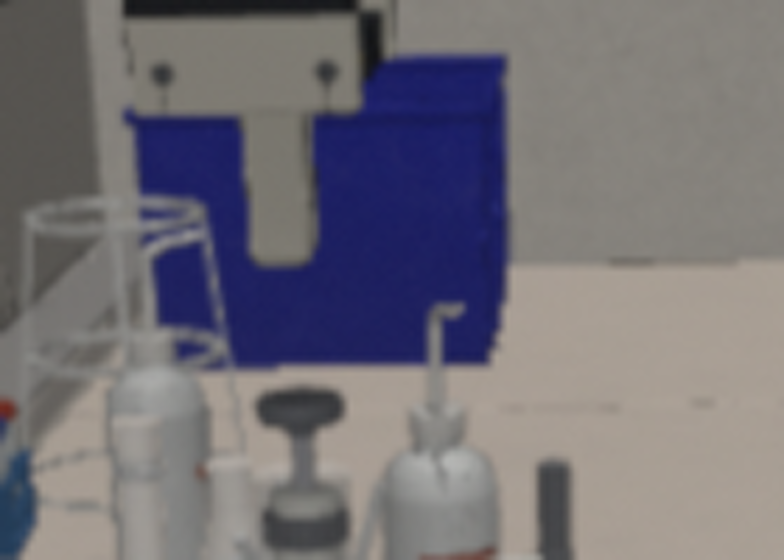

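The shut fingers are centred above the cap: tip at (282,265), cap at (300,405) in the crop. That matches the projection. The post at (0.516,-0.074) is about 4 mm from the beaker centre. Now the descent.

apply_moves --deltas '[{"fingers": 0,"delta_pos": [-2,2,15],"angular": [0,0,0]},{"fingers": 0,"delta_pos": [-2,2,28],"angular": [0,0,0]},{"fingers": 0,"delta_pos": [-2,2,36],"angular": [0,0,0]},{"fingers": 0,"delta_pos": [-2,2,42],"angular": [0,0,0]},{"fingers": 0,"delta_pos": [-2,2,44],"angular": [0,0,0]},{"fingers": 0,"delta_pos": [-2,2,44],"angular": [0,0,0]},{"fingers": 0,"delta_pos": [-2,2,44],"angular": [0,0,0]}]'

```text
clock: 6.05
tool_pos: [0.6145, -0.0438, 0.2721]
orientation: [-180.0, -0.0, 0.1]
force: [-0.1, -1.0, 0.9]
opening: 0.0005
gripper_force: 0.0
```

apply_moves --deltas '[{"fingers": 0,"delta_pos": [1,0,2],"angular": [0,0,0]},{"fingers": 0,"delta_pos": [2,-1,4],"angular": [0,0,0]},{"fingers": 0,"delta_pos": [2,-1,5],"angular": [0,0,0]},{"fingers": 0,"delta_pos": [2,-1,6],"angular": [0,0,0]},{"fingers": 0,"delta_pos": [2,-1,7],"angular": [0,0,0]},{"fingers": 0,"delta_pos": [2,-1,7],"angular": [0,0,0]},{"fingers": 0,"delta_pos": [2,-1,7],"angular": [0,0,0]}]'

```text
clock: 6.75
tool_pos: [0.6163, -0.0428, 0.2646]
orientation: [180.0, -0.0, 0.1]
force: [0.2, -0.9, -0.0]
opening: 0.0001
gripper_force: 0.0
```

apply_moves --deltas '[{"fingers": 0,"delta_pos": [0,0,1],"angular": [0,0,0]},{"fingers": 0,"delta_pos": [0,0,2],"angular": [0,0,0]},{"fingers": 0,"delta_pos": [0,0,3],"angular": [0,0,0]},{"fingers": 0,"delta_pos": [0,0,3],"angular": [0,0,0]}]'

```text
clock: 7.15
tool_pos: [0.6162, -0.0428, 0.2613]
orientation: [-180.0, 0.0, 0.1]
force: [0.3, -0.5, -0.4]
opening: 0.0004
gripper_force: 0.0
```

apply_moves --deltas '[{"fingers": 0,"delta_pos": [0,0,1],"angular": [0,0,0]},{"fingers": 0,"delta_pos": [0,0,2],"angular": [0,0,0]},{"fingers": 0,"delta_pos": [0,0,3],"angular": [0,0,0]},{"fingers": 0,"delta_pos": [0,0,3],"angular": [0,0,0]}]'

```text
clock: 7.55
tool_pos: [0.6164, -0.0428, 0.2587]
orientation: [180.0, -0.0, 0.1]
force: [-0.5, -0.6, 2.0]
opening: 0.0005
gripper_force: 1.1
```

apply_moves --deltas '[{"fingers": 0,"delta_pos": [0,0,2],"angular": [0,0,0]},{"fingers": 0,"delta_pos": [0,0,4],"angular": [0,0,0]},{"fingers": 0,"delta_pos": [0,0,6],"angular": [0,0,0]},{"fingers": 0,"delta_pos": [0,0,8],"angular": [0,0,0]},{"fingers": 0,"delta_pos": [0,0,9],"angular": [0,0,0]},{"fingers": 0,"delta_pos": [0,0,9],"angular": [0,0,0]}]'

```text
clock: 8.15
tool_pos: [0.6164, -0.0428, 0.2496]
orientation: [180.0, -0.0, 0.1]
force: [0.2, -0.6, 5.0]
opening: 0.0005
gripper_force: 2.1
```

apply_moves --deltas '[{"fingers": 0,"delta_pos": [0,0,1],"angular": [0,0,0]},{"fingers": 0,"delta_pos": [0,0,1],"angular": [0,0,0]}]'

```text
clock: 8.35
tool_pos: [0.6163, -0.0428, 0.2486]
orientation: [180.0, -0.0, 0.1]
force: [0.0, -0.5, 3.1]
opening: -0.0
gripper_force: 2.2
```

apply_moves --deltas '[{"fingers": 0,"delta_pos": [0,0,1],"angular": [0,0,0]},{"fingers": 0,"delta_pos": [0,0,1],"angular": [0,0,0]}]'

```text
clock: 8.55
tool_pos: [0.6163, -0.0428, 0.2475]
orientation: [180.0, -0.0, 0.1]
force: [-0.7, 0.4, 5.5]
opening: 0.0003
gripper_force: 2.3
```

apply_moves --deltas '[{"fingers": 0,"delta_pos": [0,0,1],"angular": [0,0,0]},{"fingers": 0,"delta_pos": [0,0,1],"angular": [0,0,0]}]'

```text
clock: 8.75
tool_pos: [0.6163, -0.0428, 0.2465]
orientation: [180.0, -0.0, 0.1]
force: [0.4, -0.1, 4.4]
opening: 0.0005
gripper_force: 2.4
```

apply_moves --deltas '[{"fingers": 0,"delta_pos": [0,0,0.5],"angular": [0,0,0]},{"fingers": 0,"delta_pos": [0,0,0.5],"angular": [0,0,0]}]'

```text
clock: 8.95
tool_pos: [0.6163, -0.0428, 0.2462]
orientation: [180.0, -0.0, 0.1]
force: [0.5, 0.7, 5.4]
opening: 0.0005
gripper_force: 2.5
```

```bash
python3 - <<'E'
from plant import ctrl
for i in range(6):
    ctrl.snapshot("side");o=ctrl.get_obs();print(o["force"].round(1),o["tool_pos"].round(4),o["tau"][1:3].round(2))
E
```

```text
[0.1 0.2 5. ] [ 0.6163 -0.0428  0.2462] [-47.14  27.29]
[-0.4 -0.5  4.5] [ 0.6163 -0.0428  0.2462] [-47.15  27.3 ]
[-0.1  0.2  4.8] [ 0.6163 -0.0428  0.2462] [-47.14  27.29]
[ 0.1 -1.5  5.3] [ 0.6163 -0.0428  0.2461] [-47.14  27.29]
[0.1 0.  6. ] [ 0.6164 -0.0428  0.2462] [-47.14  27.29]
[-0.6 -0.1  6. ] [ 0.6163 -0.0428  0.2462] [-47.14  27.29]
```

apply_moves --deltas '[{"fingers": 0,"delta_pos": [0,0,0.5],"angular": [0,0,0]},{"fingers": 0,"delta_pos": [0,0,0.5],"angular": [0,0,0]}]'

```text
clock: 9.45
tool_pos: [0.6164, -0.0428, 0.2461]
orientation: [180.0, -0.0, 0.1]
force: [-1.2, 0.1, 7.4]
opening: 0.0005
gripper_force: 3.6
```

apply_moves --deltas '[{"fingers": 0,"delta_pos": [0,0,0.5],"angular": [0,0,0]},{"fingers": 0,"delta_pos": [0,0,0.5],"angular": [0,0,0]}]'

```text
clock: 9.65
tool_pos: [0.6165, -0.0429, 0.246]
orientation: [180.0, -0.1, 0.1]
force: [-2.8, 0.4, 9.0]
opening: 0.0008
gripper_force: 4.7
```

That's the first stop: 9 N, with z no longer falling at 0.246. I'll hold here.

apply_moves --deltas '[{"fingers": 0,"delta_pos": [0,0,0],"angular": [0,0,0]},{"fingers": 0,"delta_pos": [0,0,0],"angular": [0,0,0]},{"fingers": 0,"delta_pos": [0,0,0],"angular": [0,0,0]},{"fingers": 0,"delta_pos": [0,0,0],"angular": [0,0,0]},{"fingers": 0,"delta_pos": [0,0,0],"angular": [0,0,0]},{"fingers": 0,"delta_pos": [0,0,0],"angular": [0,0,0]},{"fingers": 0,"delta_pos": [0,0,0],"angular": [0,0,0]},{"fingers": 0,"delta_pos": [0,0,0],"angular": [0,0,0]},{"fingers": 0,"delta_pos": [0,0,0],"angular": [0,0,0]},{"fingers": 0,"delta_pos": [0,0,0],"angular": [0,0,0]}]'

```text
clock: 10.65
tool_pos: [0.6165, -0.0429, 0.246]
orientation: [180.0, -0.1, 0.1]
force: [-1.4, 0.4, 9.5]
opening: 0.0002
gripper_force: 4.7
```

apply_moves --deltas '[{"fingers": 0,"delta_pos": [0,0,0],"angular": [0,0,0]},{"fingers": 0,"delta_pos": [0,0,0],"angular": [0,0,0]},{"fingers": 0,"delta_pos": [0,0,0.5],"angular": [0,0,0]},{"fingers": 0,"delta_pos": [0,0,1],"angular": [0,0,0]},{"fingers": 0,"delta_pos": [0,0,1.5],"angular": [0,0,0]},{"fingers": 0,"delta_pos": [0,0,2],"angular": [0,0,0]},{"fingers": 0,"delta_pos": [0,0,2],"angular": [0,0,0]}]'

```text
clock: 11.35
tool_pos: [0.6167, -0.0429, 0.2447]
orientation: [180.0, -0.1, 0.1]
force: [-2.9, 1.3, 12.2]
opening: 0.0003
gripper_force: 6.2
```

apply_moves --deltas '[{"fingers": 0,"delta_pos": [0,0,1],"angular": [0,0,0]},{"fingers": 0,"delta_pos": [0,0,2],"angular": [0,0,0]},{"fingers": 0,"delta_pos": [0,0,3],"angular": [0,0,0]},{"fingers": 0,"delta_pos": [0,0,4],"angular": [0,0,0]},{"fingers": 0,"delta_pos": [0,0,4],"angular": [0,0,0]}]'

```text
clock: 11.85
tool_pos: [0.6168, -0.043, 0.2412]
orientation: [180.0, -0.2, 0.1]
force: [-3.0, 1.4, 16.0]
opening: 0.0001
gripper_force: 7.6
```

apply_moves --deltas '[{"fingers": 0,"delta_pos": [0,0,0.5],"angular": [0,0,0]},{"fingers": 0,"delta_pos": [0,0,1],"angular": [0,0,0]},{"fingers": 0,"delta_pos": [0,0,1],"angular": [0,0,0]}]'

```text
clock: 12.15
tool_pos: [0.6169, -0.0429, 0.2404]
orientation: [180.0, -0.2, 0.1]
force: [-4.6, 1.6, 15.1]
opening: 0.0
gripper_force: 8.0
```

apply_moves --deltas '[{"fingers": 0,"delta_pos": [0,0,0.5],"angular": [0,0,0]},{"fingers": 0,"delta_pos": [0,0,0.5],"angular": [0,0,0]}]'

```text
clock: 12.35
tool_pos: [0.6169, -0.043, 0.24]
orientation: [180.0, -0.2, 0.1]
force: [-5.2, 1.4, 16.6]
opening: 0.0007
gripper_force: 8.1
```

apply_moves --deltas '[{"fingers": 0,"delta_pos": [0,0,0.5],"angular": [0,0,0]},{"fingers": 0,"delta_pos": [0,0,0.5],"angular": [0,0,0]}]'

```text
clock: 12.55
tool_pos: [0.617, -0.043, 0.2399]
orientation: [180.0, -0.2, 0.2]
force: [-5.0, 1.3, 18.6]
opening: 0.0005
gripper_force: 9.1
```

apply_moves --deltas '[{"fingers": 0,"delta_pos": [0,0,0.5],"angular": [0,0,0]},{"fingers": 0,"delta_pos": [0,0,0.5],"angular": [0,0,0]}]'

```text
clock: 12.75
tool_pos: [0.6171, -0.043, 0.2399]
orientation: [180.0, -0.2, 0.2]
force: [-5.0, 1.1, 20.3]
opening: 0.0003
gripper_force: 10.2
```

That's the hard second stop (20 N, z steady at 0.240). I'll hold, then release slowly.

apply_moves --deltas '[{"fingers": 0,"delta_pos": [0,0,0],"angular": [0,0,0]},{"fingers": 0,"delta_pos": [0,0,0],"angular": [0,0,0]},{"fingers": 0,"delta_pos": [0,0,0],"angular": [0,0,0]},{"fingers": 0,"delta_pos": [0,0,0],"angular": [0,0,0]},{"fingers": 0,"delta_pos": [0,0,0],"angular": [0,0,0]},{"fingers": 0,"delta_pos": [0,0,0],"angular": [0,0,0]},{"fingers": 0,"delta_pos": [0,0,0],"angular": [0,0,0]},{"fingers": 0,"delta_pos": [0,0,0],"angular": [0,0,0]},{"fingers": 0,"delta_pos": [0,0,0],"angular": [0,0,0]},{"fingers": 0,"delta_pos": [0,0,0],"angular": [0,0,0]}]'

```text
clock: 13.75
tool_pos: [0.6171, -0.043, 0.2399]
orientation: [180.0, -0.2, 0.2]
force: [-5.2, 1.1, 20.3]
opening: 0.0005
gripper_force: 10.1
```

apply_moves --deltas '[{"fingers": 0,"delta_pos": [0,0,-3],"angular": [0,0,0]},{"fingers": 0,"delta_pos": [0,0,-6],"angular": [0,0,0]},{"fingers": 0,"delta_pos": [0,0,-10],"angular": [0,0,0]},{"fingers": 0,"delta_pos": [0,0,-15],"angular": [0,0,0]},{"fingers": 0,"delta_pos": [0,0,-21],"angular": [0,0,0]},{"fingers": 0,"delta_pos": [0,0,-28],"angular": [0,0,0]},{"fingers": 0,"delta_pos": [0,0,-40],"angular": [0,0,0]},{"fingers": 0,"delta_pos": [0,0,-60],"angular": [0,0,0]},{"fingers": 0,"delta_pos": [0,0,-80],"angular": [0,0,0]},{"fingers": 0,"delta_pos": [0,0,-80],"angular": [0,0,0]}]'

```text
clock: 14.75
tool_pos: [0.6173, -0.0429, 0.32]
orientation: [-180.0, -0.2, 0.1]
force: [0.3, 0.1, -0.1]
opening: 0.0004
gripper_force: 0.0
```

```bash
python3 - <<'E'
from plant import ctrl
import cv2,numpy as np
a,b=[ctrl.snapshot(n)[:,:,::-1] for n in("top","side")]
f=lambda i:cv2.resize(i,(400,400),interpolation=cv2.INTER_CUBIC)
cv2.imwrite("pics/z4.png",np.hstack([f(a[130:270,240:380]),f(b[120:260,200:340])]))
E
```

```text
(no output)
```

View pics/z4.png

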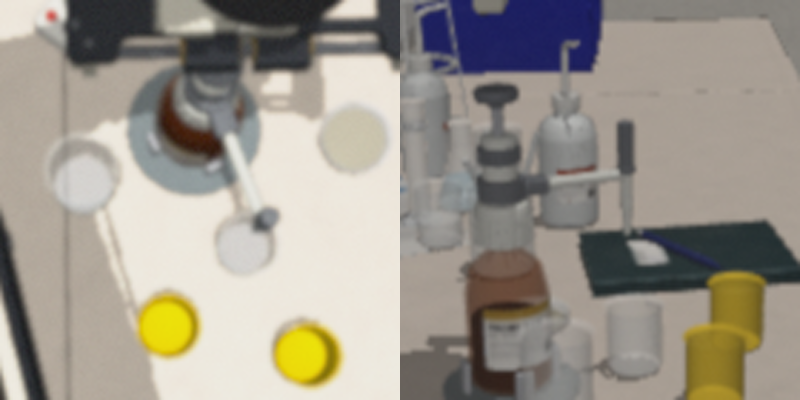

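The plunger cap is back up at (496,95), the post is unmoved at (265,219), both beakers are upright and in place, and the arm is clear. I'm handing the job in.

```bash
python3 -c "
from plant import ctrl
print(ctrl.close_job())"
```

```text
the job is handed in; nothing more can be done
None
```

The job is handed in with no verdict returned: the spout is over the short beaker (about 4 mm off centre by measurement), the plunger was held over 1 s at the first stop (about 9 N) and 1 s at the second (about 20 N), and the last picture shows it back up, both beakers standing and the arm clear.

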